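# Punch a drilling mark through the jig's red bush

### The arm

A 6-joint arm with a two-finger parallel gripper is mounted at the origin on the work surface. World frame = base frame: x ahead of the robot, y to its left, z up, the work surface at z = 0. Lengths are in m, angles in rad, forces in N, time in s.
With the tool pointing down it reaches from about 0.35 to 0.85 m from the base axis. Payload 8.1 kg.
Tool frame: the origin (TCP) lies on the centre line of the jaws, within the pads' length; the fingertips stand r.finger_overhang ahead of it and the grasp point (between the pads) lies 6 mm ahead of it (r.finger_overhang is the distance from the TCP to the fingertips, in m); z points along the fingers, y is the direction in which the jaws open and shut (so a half turn about z gives the same grasp; the last joint's range is limited). The gripper opens to 85 mm and grips with 20 to 120 N. Pads are 22 mm wide; open, the fingers measure 114 mm over their backs; the gripper's body (76 mm by 85 mm) begins 54 mm behind the grasp point. The pads swing forward as they close: fully open they stand 13 mm farther back than shut.
Start: joints at [-1.372, 0.13, 1.488, -0, 1.523, -0.085], TCP at [0.168, -0.576, 0.256] pointing down, gripper open.
Joint ranges: [-2.96, 2.96], [-0.89, 2.26], [0.02, 2.5], [-1.34, 4.48], [0, 2.73], [-2.66, 2.66]. Speed limits (rad/s): [2.39, 2.39, 2.79, 3.14, 3.14, 3.14].

### API

Orientations are given as a unit quaternion [x, y, z, w].
In Python, from plant import monitor, optics, ticket, r gives the robot as it stands. The module is installed in compiled form; this text tells all that it offers.
- The arm moves only by the tool carry_out, never from a script. Its argument "targets" is text: rows parted by semicolons, each of 7 numbers parted by spaces: the shift along the tool's x, y, z in cm, then the turn, a rotation vector about the tool's x, y, z in degrees, then the opening, from 0 (shut) to 1 (fully open). In form: tx ty tz rx ry rz gripper; .... A call has 1 to 10 rows; each row shifts and turns the commanded pose from where the row before left it, along the tool's axes as they then stand; what a row does not reach is not made up. A row lasts 1/10 s, in which the tool goes at most 50 mm and 8.59 degrees, less where a joint would pass 70% of its speed; a pose out of reach is approached as far as the arm can. A call with a gripper value outside its range is refused whole. The fingers move at their own pace and stop on an object; the grip force is fixed at half the most. Time passes only in rows, so rows that do not move let the fingers close. It gives the time, the measured TCP pose, the force and the opening at its end, in the units of the state.
- monitor.get_state(): the state, without advancing time (a new reading comes with each control period).
- optics.camera(name): name is "side" or "top" or "wrist"; returns a dict with "frame" (400x640x3 uint8, red, green, blue), "z_map" (400x640 float32, m along the optical axis (not along the pixel's ray), 0 where there is no reading), "camera_matrix" (3x3 intrinsics, pixels), "distortion" ([k1, k2, p1, p2, k3] as OpenCV has them; the pictures are not rectified), "T" (4x4, takes a point from camera to world coordinates). Camera axes: x right, y up, looking along -z (the intrinsics and any distortion apply to the point x, -y, -z); pixel columns grow to the right and rows downward; lengths in m; the calibration is good to about 2 mm. A picture is of the moment at which its call begins.
- ticket.sign_off(): hands the job in, once; it reports no verdict.
The state is a dict: "t": time; "q": joint angles; "qd": joint speeds; "tau": joint torques, N m; "ee_pos": TCP position; "eef_rot": TCP orientation; "contact_force": force on the tool from outside, world axes, zero at the start; "moment": the same for the moment, N m; "width": finger opening in m.
Only numpy, scipy, OpenCV 4.12 (cv2) and the standard library are available. Lean on these libraries where they do the work, as an engineer would, in place of code of your own. Each camera call takes 0.05 s, during which the arm holds its last target.

### The job

Take the automatic punch out of its wooden stand, put its point down through the red-ringed hole of the drilling jig and press straight down on the wood inside until the punch's spring trips and the push gives way. Stop there, gently: do not ram it on against its inner stop, and do not trip the punch anywhere else. Then put the punch back in its stand, upright and fully home, and leave the glue bottle, the hammer and the little wooden figure alone.

Things in the scene. Friction and masses are not known exactly. Their poses are not given: they have to be found in the camera images.
- punch_grip (a point): Middle of the upright automatic punch's handle (loose, about 0.23 kg), z to its top. Handle 22 mm across, blue, steel rings, red top band, 30 mm below to 30 mm above here. Dark collar 36 mm across, 30 to 36 mm below. Steel neck 19 mm across under it ends 52 mm below; then a plunger reaches 58 mm further. In the stand the collar rests on its top.
- plunger: The punch's sprung plunger, dark rod 8 mm across, blunt cone end; origin at its tip, 110 mm below punch_grip, z to the handle. Pressed, it slides in: push 5 N, rising to 15 N at 4.5 mm, then the spring trips: push collapses to 9 N at 10 mm, 4 N at 12 (tripped beyond 10). Hard stop at 12.8 mm; over 22 N bruises the work. Springs out when lifted.
- stand_hole (a point): Centre of the mouth of the hole in the punch stand, a fixed pale wooden block 80 x 80 mm, 85 mm high, blue band at its foot; hole 26 mm in diameter (32 mm at the chamfered mouth), 80 mm deep, z up. This point lies in the block's top face.
- red_bush (a point): Centre of the mouth of the red-ringed hole (ring 28 mm across) in the drilling jig's aluminium top plate, z up. Hole 13 mm across (19 mm at the chamfered mouth), through the 12 mm plate. Jig fixed, 150 x 100 mm, 70 mm high. Under the plate lies the wooden work, of unknown thickness: its top is 12 to 38 mm below this point, to be found by touch.
- black_bush (a point): Centre of the mouth of the other hole of the jig, ringed in black, same size, 70 mm from the red one (along the jig's +x, which is the red bush's x axis). Not to be punched.
- glue: White glue bottle with a red cap, 52 mm in diameter, 130 mm high, standing; origin at the centre of its underside. Leave alone.
- hammer: Hammer about 0.3 m long lying on the table; origin on the underside near its middle, x from handle to head. Leave alone.
- figure: Small turned wooden figure, 30 mm in diameter, 51 mm high, standing; origin at the centre of its underside. Leave alone.
There are look-alikes about, which are no part of the job. Of the things that look like the part that bears stand_hole, the smaller one is meant. Leave any yellow look-alike of the part that bears punch_grip alone.

How it is judged:
By the outcome, as a careful person would: the job done as asked, in the order asked, and still so for the second after the job is handed in, with the robot touching nothing.
It also fails if it takes over 72 s, if anything falls off the work surface, if the arm or the gripper's body presses on something with over 40 N, if the wrist force passes 120 N, or if a joint passes its speed limit or range.

## Working session

There is one attempt and no reset: what is moved stays moved. The work goes in short steps, Python scripts to look and compute and a tool call to move; the robot and the scene stay as the last step left them, time stands still between calls to the robot, and variables do not carry over. Pictures are saved under pics/ and viewed, and the job is handed in when it is done.

Besides the shell and the picture viewer there is one more tool, called after "Call:" by a JSON object that holds its "fn" and its "kwargs". carry_out: Moves the arm, as the interface text tells. Its arguments: {"type":"object","properties":{"targets":{"type":"string"}},"required":["targets"]}

```bash
mkdir -p pics; cat > h.py <<'E'
import numpy as np, cv2
from plant import monitor, optics, ticket, r
def snap(n,f):
    c=optics.camera(n); cv2.imwrite('pics/%s.png'%f,cv2.cvtColor(c['frame'],cv2.COLOR_RGB2BGR)); np.savez('pics/%s.npz'%f,**c); return c
def world(c):
    K=c['camera_matrix'];h,w=c['z_map'].shape
    v,u=np.mgrid[0:h,0:w].astype(np.float32)
    p=cv2.undistortPoints(np.stack([u.ravel(),v.ravel()],1)[:,None],K,c['distortion'])[:,0].reshape(h,w,2)
    z=c['z_map'];P=np.stack([p[...,0]*z,-p[...,1]*z,-z,np.ones_like(z)],-1)
    return (P@c['T'].T)[...,:3]
def proj(c,X):
    X=np.atleast_2d(X);Ti=np.linalg.inv(c['T']);p=(np.c_[X,np.ones(len(X))]@Ti.T)[:,:3]*[1,-1,-1]
    return cv2.projectPoints(p,np.zeros(3),np.zeros(3),c['camera_matrix'],c['distortion'])[0][:,0]
E
python3 - <<'E'
from h import *
for n in ['top','side','wrist']: c=snap(n,n+'0'); print(n,c['T'].round(3).tolist())
s=monitor.get_state();print({k:np.round(v,3) for k,v in s.items()},r.finger_overhang)
E
```

```text
top [[-0.011, 0.991, -0.135, 0.477], [-1.0, -0.009, 0.017, 0.019], [0.016, 0.135, 0.991, 0.916], [0.0, 0.0, 0.0, 1.0]]
side [[0.868, 0.331, -0.37, 0.287], [-0.496, 0.568, -0.657, -0.519], [-0.007, 0.754, 0.657, 0.619], [0.0, 0.0, 0.0, 1.0]]
wrist [[0.279, 0.911, 0.302, 0.245], [-0.96, 0.265, 0.087, -0.553], [-0.001, -0.315, 0.949, 0.373], [0.0, 0.0, 0.0, 1.0]]
{'t': np.float64(0.15), 'q': array([-1.372,  0.131,  1.489, -0.   ,  1.523, -0.085]), 'qd': array([ 0.001,  0.001, -0.004,  0.003, -0.001,  0.   ]), 'tau': array([ 0.0000e+00, -5.7006e+01, -5.0116e+01, -0.0000e+00,  1.0000e-02,
        0.0000e+00]), 'ee_pos': array([ 0.168, -0.576,  0.255]), 'eef_rot': array([ 0.99 ,  0.141, -0.   , -0.001]), 'contact_force': array([0.363, 0.403, 0.121]), 'moment': array([ 0.005,  0.017, -0.039]), 'width': np.float64(0.085)} 0.025
```

View pics/top0.png

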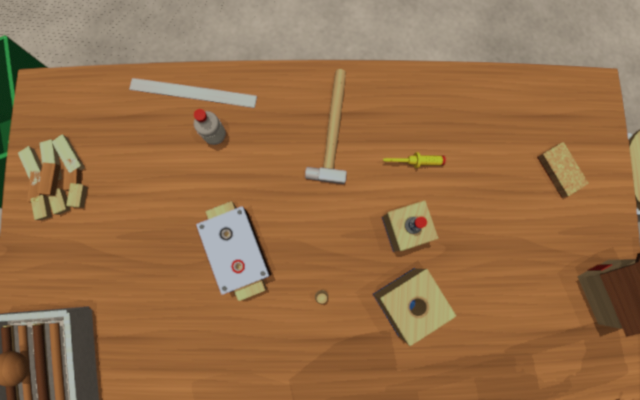

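View pics/side0.png

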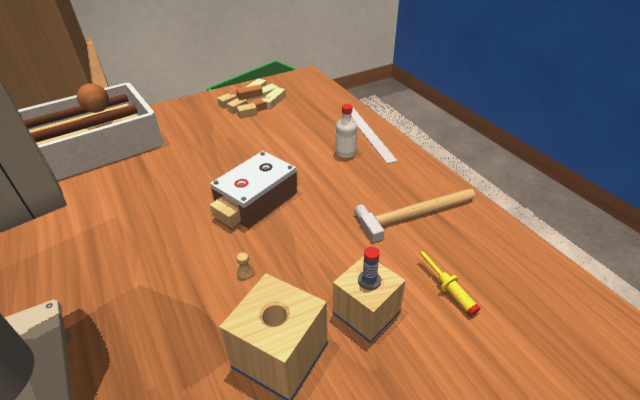

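View pics/wrist0.png

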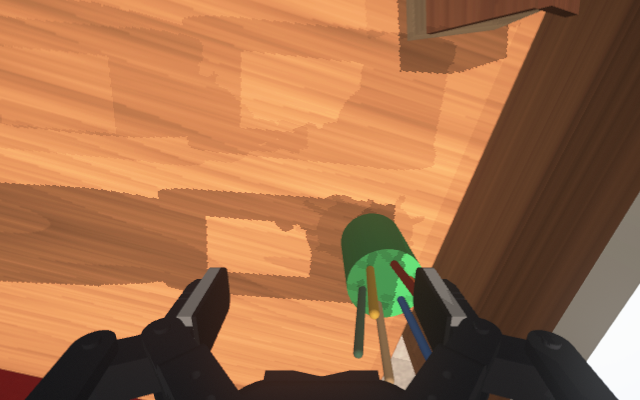

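The top view shows the punch in the smaller stand at (412,226), the jig at (233,250) with its red bush at (238,266), the figure at (321,298) and the hammer head at (326,175). The wrist view shows a green cup near the start pose. Next I'll measure these.

```bash
python3 - <<'E'
from h import *
for n in ['top0','side0']:
    c=dict(np.load('pics/%s.npz'%n)); W=world(c); f=c['frame'].astype(int)
    R,G,B=f[...,0],f[...,1],f[...,2]
    hsv=cv2.cvtColor(c['frame'],cv2.COLOR_RGB2HSV)
    red=((R>150)&(G<80)&(B<80)).astype(np.uint8)
    k,l,st,ce=cv2.connectedComponentsWithStats(red)
    for i in range(1,k):
        if st[i,4]>8:
            P=W[l==i];print(n,ce[i].round(1),st[i],np.median(P,0).round(4),P.min(0).round(3),P.max(0).round(3))
    # stand tops / jig top
    reg=(W[...,2]>.079)&(W[...,2]<.091)&(W[...,0]>.3)&(W[...,0]<.75)
    k,l,st,ce=cv2.connectedComponentsWithStats(reg.astype(np.uint8))
    for i in range(1,k):
        if st[i,4]>200:
            P=W[l==i];print(n,'z85',ce[i].round(1),st[i],cv2.minAreaRect(P[:,:2].astype(np.float32)),np.median(P[:,2]))
    reg=(W[...,2]>.064)&(W[...,2]<.076)&(W[...,0]>.3)&(W[...,0]<.75)
    k,l,st,ce=cv2.connectedComponentsWithStats(reg.astype(np.uint8))
    for i in range(1,k):
        if st[i,4]>600:
            P=W[l==i];print(n,'z70',ce[i].round(1),st[i],cv2.minAreaRect(P[:,:2].astype(np.float32)),np.median(P[:,2]))
    for nm,p in ([('fig',(321,297)),('hamhead',(326,175)),('glue',(201,115))] if n=='top0' else []): print(nm,W[p[1],p[0]].round(3))
c=dict(np.load('pics/wrist0.npz'));W=world(c)
for p in [(370,235),(380,290),(358,350),(405,260)]: print(p,W[p[1],p[0]].round(3))
E
```

```text
top0 [199.  113.9] [194 109  11  11 101] [0.7689 0.2435 0.13  ] [0.758 0.233 0.127] [0.78  0.255 0.133]
top0 [444.  159.1] [443 156   3   7  16] [ 0.7031 -0.2688  0.0216] [ 0.697 -0.278 -0.001] [ 0.709 -0.266  0.023]
top0 [420.7 221.7] [416 217  11  11  91] [ 0.5502 -0.1771  0.1515] [ 0.541 -0.187  0.148] [ 0.559 -0.168  0.155]
top0 [236.9 261.1] [233 260  10   4  14] [0.4832 0.1745 0.0706] [0.479 0.164 0.069] [0.485 0.182 0.075]
top0 [239.2 269.5] [233 264  11   9  20] [0.4653 0.1688 0.071 ] [0.461 0.162 0.069] [0.477 0.182 0.076]
top0 z85 [411.6 225.5] [ 388  201   50   49 1328] ((0.5515055060386658, -0.17738986015319824), (0.08040165156126022, 0.08254780620336533), 16.36597442626953) 0.08520622635973918
top0 z85 [ 50.9 323.8] [  0 310  75  44 600] ((0.3652733564376831, 0.5724539756774902), (0.17673425376415253, 0.07758156210184097), 69.19942474365234) 0.08933007932583642
top0 z85 [ 37.1 337.5] [ 32 324  12  28 248] ((0.3266603350639343, 0.5843374729156494), (0.053784701973199844, 0.02418677508831024), 6.783615589141846) 0.0844628790253194
top0 z70 [232.  249.8] [ 197  206   72   8
[... 795 characters left out ...]
7651329040527) 0.08832014018216483
side0 z85 [369. 286.] [ 333  257   73   58 1853] ((0.5517688989639282, -0.1780095398426056), (0.08142729848623276, 0.0808953046798706), 17.079126358032227) 0.08461666080349228
side0 z85 [277.7 350. ] [222 312 105  64 473] ((0.38366711139678955, -0.21247193217277527), (0.07429778575897217, 0.14832846820354462), 74.90608978271484) 0.08490546440762725
side0 z70 [252.9 177.4] [ 211  151   85   56 2255] ((0.5073739290237427, 0.18445521593093872), (0.15288951992988586, 0.10400599986314774), 21.307790756225586) 0.06935328070970193
(370, 235) [ 0.131 -0.639  0.064]
(380, 290) [ 0.092 -0.657  0.101]
(358, 350) [ 0.085 -0.627  0.182]
(405, 260) [ 0.129 -0.669  0.1  ]
```

```bash
python3 - <<'E'
from h import *
for n,(x,y,w,h) in {'top0':(370,190,90,70),'side0':(200,140,220,200)}.items():
    i=cv2.imread('pics/%s.png'%n)[y:y+h,x:x+w]; s=min(800//w,600//h); cv2.imwrite('pics/%s_c.png'%n,cv2.resize(i,None,fx=s,fy=s,interpolation=cv2.INTER_CUBIC))
E
cat >> h.py <<'E'
from scipy.spatial.transform import Rotation as Ro
def delta(goal,yaw=None):
    s=monitor.get_state();R=Ro.from_quat(s['eef_rot'])
    d=R.inv().apply(np.array(goal)-s['ee_pos'])*100
    M=R.as_matrix(); y=np.degrees(np.arctan2(M[1,0],M[0,0])) if yaw is None else yaw
    a=np.radians(y);G=np.array([[np.cos(a),np.sin(a),0],[np.sin(a),-np.cos(a),0],[0,0,-1]]);
    rv=(R.inv()*Ro.from_matrix(G)).as_rotvec(degrees=True)
    print('tool d cm',d.round(3),'rot deg',rv.round(3),'yaw',round(y,2),'t',s['t'],'pos',np.round(s['ee_pos'],4),'F',np.round(s['contact_force'],2),'w',round(float(s['width']),4))
E
python3 - <<'E'
from h import *
c=dict(np.load('pics/top0.npz')); W=world(c)
print(W[250:340:15,570:640:15].round(2))
f=c['frame'].astype(int);m=(W[...,2]>.06)&(W[...,2]<.08)
sat=(f[...,0]-f[...,1:].max(-1)>50)&m; sat[:,:215]=0;sat[:,260:]=0;sat[:250]=0;sat[285:]=0
P=W[sat];print(len(P),'ring',cv2.minEnclosingCircle(P[:,:2].astype(np.float32)),P.mean(0))
c=dict(np.load('pics/side0.npz')); W=world(c);f=c['frame'].astype(int)
sat=(f[...,0]-f[...,1:].max(-1)>50); sat[:,:225]=0;sat[:,255:]=0;sat[:172]=0;sat[192:]=0
P=W[sat];P=P[abs(P[:,2]-.07)<.004];print(len(P),'ring',cv2.minEnclosingCircle(P[:,:2].astype(np.float32)),P.mean(0))
delta([.551,-.1777,.255])
E
```

```text
[[[ 0.5  -0.56  0.  ]
  [ 0.49 -0.6   0.  ]
  [ 0.49 -0.64  0.  ]
  [ 0.49 -0.68 -0.  ]
  [ 0.49 -0.72 -0.  ]]

 [[ 0.46 -0.56 -0.  ]
  [ 0.46 -0.6  -0.  ]
  [ 0.46 -0.62  0.02]
  [ 0.46 -0.63  0.06]
  [ 0.46 -0.6   0.14]]

 [[ 0.43 -0.56  0.  ]
  [ 0.43 -0.58  0.02]
  [ 0.43 -0.58  0.08]
  [ 0.43 -0.58  0.12]
  [ 0.43 -0.61  0.13]]

 [[ 0.39 -0.55  0.  ]
  [ 0.39 -0.59  0.  ]
  [ 0.4  -0.59  0.05]
  [ 0.4  -0.59  0.11]
  [ 0.4  -0.61  0.13]]

 [[ 0.36 -0.55  0.  ]
  [ 0.36 -0.59 -0.  ]
  [ 0.36 -0.61  0.03]
  [ 0.37 -0.59  0.1 ]
  [ 0.37 -0.61  0.12]]

 [[ 0.33 -0.55  0.  ]
  [ 0.33 -0.59 -0.  ]
  [ 0.32 -0.63  0.  ]
  [ 0.33 -0.62  0.06]
  [ 0.34 -0.62  0.11]]]
80 ring ((0.47351452708244324, 0.17264463007450104), 0.013446430675685406) [0.47330114 0.17259528 0.07074096]
56 ring ((0.47523102164268494, 0.17218412458896637), 0.015049517154693604) [0.47508334 0.17352607 0.07010743]
tool d cm [ 47.914 -27.472   0.092] rot deg [-0.085 -0.006  0.   ] yaw 16.26 t 0.15 pos [ 0.168  -0.5756  0.2555] F [0.36 0.4  0.12] w 0.0854
```

View pics/side0_c.png

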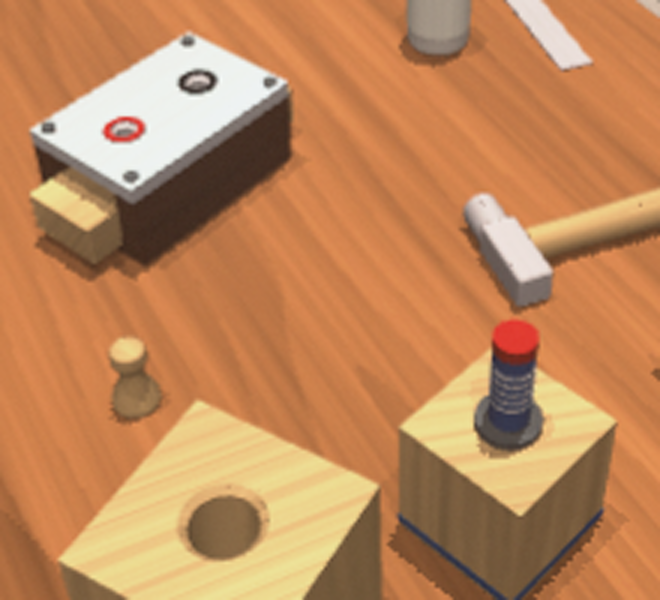

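The crop confirms the blue punch with its red top upright in the small banded stand, and the jig's red ring at the near end. I'll move above the punch.

Call:
{"fn": "carry_out", "kwargs": {"targets": "2.4 -1.4 0 0 0 0 1;3 -1.7 0 0 0 0 1;3 -1.7 0 0 0 0 1;3 -1.7 0 0 0 0 1;3 -1.7 0 0 0 0 1;3 -1.7 0 0 0 0 1;3 -1.7 0 0 0 0 1;3 -1.7 0 0 0 0 1;3 -1.7 0 0 0 0 1;2.5 -1.5 0 0 0 0 1"}}

```text
t: 1.15
ee_pos: [0.4002, -0.3351, 0.256]
eef_rot: [0.99, 0.142, -0.0, -0.0]
contact_force: [0.2, -0.5, 0.2]
width: 0.0855
```

Call:
{"fn": "carry_out", "kwargs": {"targets": "2.4 -1.4 0 0 0 0 1;2.4 -1.4 0 0 0 0 1;2.4 -1.4 0 0 0 0 1;2.4 -1.4 0 0 0 0 1;2.4 -1.4 0 0 0 0 1;2.4 -1.4 0 0 0 0 1;2.4 -1.2 0 0 0 0 1;1.2 -0.5 0 0 0 0 1;0 0 0 0 0 0 1"}}

```text
t: 2.05
ee_pos: [0.5444, -0.1884, 0.2559]
eef_rot: [0.99, 0.142, -0.0, -0.0]
contact_force: [-0.3, -0.3, -0.4]
width: 0.0855
```

```bash
python3 - <<'E'
from h import *
c=snap('wrist','wrist1')
delta([.551,-.1777,.255])
W=world(c);f=c['frame'].astype(int);red=(f[...,0]>130)&(f[...,1]<90)&(f[...,2]<90)&(abs(W[...,2]-.15)<.01)
P=W[red];print(len(P),P.mean(0),P.min(0),P.max(0))
E
```

```text
tool d cm [ 1.027 -0.902  0.089] rot deg [-0.013  0.054 -0.   ] yaw 16.33 t 2.1 pos [ 0.5437 -0.1892  0.2559] F [-0.35 -0.36 -0.91] w 0.0852
696 [ 0.55074745 -0.17730176  0.15170948] [ 0.53926191 -0.18806555  0.14967919] [ 0.56145005 -0.16659836  0.15355129]
```

View pics/wrist1.png

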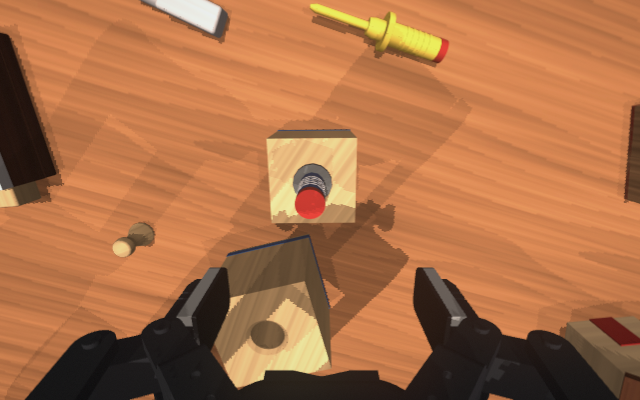

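The wrist view shows the red top at (310,203), centred over the small stand, with the yellow look-alike lying apart from it. I'll line up and go down.

Call:
{"fn": "carry_out", "kwargs": {"targets": "1 -0.9 0 0 0 0 1;0 0 1 0 0 0 1;0 0 1 0 0 0 1;0 0 1 0 0 0 1;0 0 1 0 0 0 1;0 0 0 0 0 0 1;0 0 0 0 0 0 1"}}

```text
t: 2.8
ee_pos: [0.5505, -0.1779, 0.2158]
eef_rot: [0.99, 0.141, -0.0, -0.0]
contact_force: [-0.3, -0.0, 0.2]
width: 0.0856
```

```bash
python3 - <<'E'
from h import *
c=snap('wrist','wrist2')
delta([.5506,-.1775,.127])
W=world(c);f=c['frame'].astype(int);red=(f[...,0]>130)&(f[...,1]<90)&(f[...,2]<90)&(abs(W[...,2]-.15)<.01)
P=W[red];print(len(P),P.mean(0),P.min(0),P.max(0))
E
```

```text
tool d cm [-0.013 -0.059  8.945] rot deg [ 0.004 -0.005 -0.   ] yaw 16.25 t 2.85 pos [ 0.5509 -0.178   0.2164] F [-0.22  0.57 -0.04] w 0.0853
611 [ 0.54994836 -0.17687227  0.15171605] [ 0.53949579 -0.18829523  0.14852528] [ 0.56173534 -0.16614589  0.15366639]
```

View pics/wrist2.png

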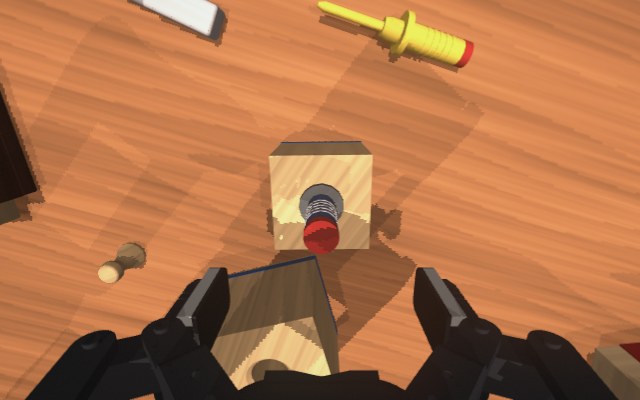

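The punch's top is centred between the fingers at (321,236). I'll descend and close.

Call:
{"fn": "carry_out", "kwargs": {"targets": "0 -0.06 1 0 0 0 1;0 0 1.4 0 0 0 1;0 0 1.4 0 0 0 1;0 0 1.4 0 0 0 1;0 0 1.4 0 0 0 1;0 0 1.3 0 0 0 1;0 0 1 0 0 0 1;0 0 0 0 0 0 1;0 0 0 0 0 0 1"}}

```text
t: 3.75
ee_pos: [0.5507, -0.1773, 0.1273]
eef_rot: [0.99, 0.141, -0.0, -0.0]
contact_force: [0.4, 0.1, 0.6]
width: 0.0853
```

Call:
{"fn": "carry_out", "kwargs": {"targets": "0 0 0 0 0 0 0.4;0 0 0 0 0 0 0.4;0 0 0 0 0 0 0.4;0 0 0 0 0 0 0.2;0 0 0 0 0 0 0;0 0 0 0 0 0 0;0 0 0 0 0 0 0;0 0 0 0 0 0 0"}}

```text
t: 4.55
ee_pos: [0.551, -0.1775, 0.1278]
eef_rot: [0.99, 0.141, 0.0, 0.0]
contact_force: [-0.7, -0.0, 4.5]
width: 0.0203
```

```bash
python3 - <<'E'
from h import *
c=snap('side','side1')
delta([.5506,-.1775,.127])
s=monitor.get_state();print(s['moment'])
E
```

```text
tool d cm [-0.037 -0.006  0.076] rot deg [ 0.031 -0.033 -0.   ] yaw 16.26 t 4.6 pos [ 0.551  -0.1775  0.1278] F [ 0.61 -0.71  5.38] w 0.0207
[-0.01231175  0.05013503  0.0266476 ]
```

View pics/side1.png

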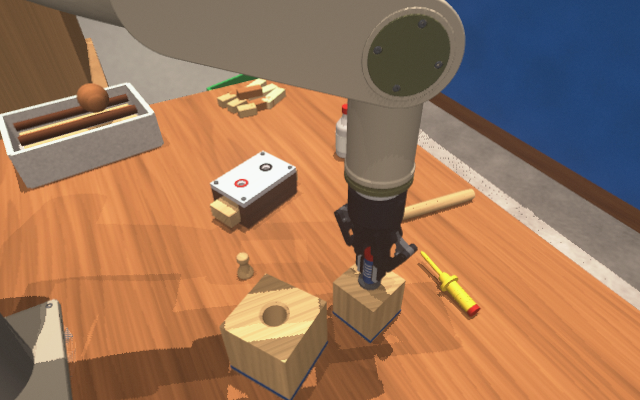

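The punch is gripped at width 0.0207, inside the stand at (369,285). I'll lift it straight up.

Call:
{"fn": "carry_out", "kwargs": {"targets": "0 0 -0.3 0 0 0 0;0 0 -0.7 0 0 0 0;0 0 -1 0 0 0 0;0 0 -1.5 0 0 0 0;0 0 -1.5 0 0 0 0;0 0 -1.5 0 0 0 0;0 0 -1.5 0 0 0 0;0 0 -1.5 0 0 0 0;0 0 -1.5 0 0 0 0;0 0 -1 0 0 0 0"}}

```text
t: 5.6
ee_pos: [0.5511, -0.1775, 0.2493]
eef_rot: [0.99, 0.141, 0.001, 0.0]
contact_force: [0.8, -0.2, -2.6]
width: 0.0207
```

Call:
{"fn": "carry_out", "kwargs": {"targets": "0 0 0 0 0 0 0;0 0 0 0 0 0 0"}}

```text
t: 5.8
ee_pos: [0.5506, -0.1773, 0.2471]
eef_rot: [0.99, 0.141, -0.0, -0.0]
contact_force: [0.7, 0.1, -2.3]
width: 0.0204
```

```bash
python3 - <<'E'
from h import *
c=snap('side','side2')
delta([.474,.1723,.24])
s=monitor.get_state();print(s['moment'])
x,y,w,h=300,160,160,160
i=cv2.imread('pics/side2.png')[y:y+h,x:x+w]; cv2.imwrite('pics/side2_c.png',cv2.resize(i,None,fx=3.7,fy=3.7,interpolation=cv2.INTER_CUBIC))
W=world(c)
m=(W[...,0]>.53)&(W[...,0]<.57)&(W[...,1]>-.2)&(W[...,1]<-.155)&(W[...,2]<.2)&(W[...,2]>.1)
for z0 in np.arange(.105,.2,.005):
    P=W[m&(abs(W[...,2]-z0)<.0025)]
    if len(P): print(z0.round(3),len(P),P.mean(0).round(4))
E
```

```text
tool d cm [  2.458 -35.683   0.668] rot deg [-0.047  0.058 -0.   ] yaw 16.26 t 5.85 pos [ 0.5503 -0.1771  0.2464] F [-0.27 -0.18 -3.64] w 0.0207
[ 0.00684778  0.05079404 -0.01924255]
0.13 2 [ 0.5503 -0.1796  0.1318]
0.135 7 [ 0.5501 -0.1796  0.1354]
0.14 12 [ 0.55   -0.1802  0.1397]
0.145 11 [ 0.5498 -0.1803  0.1449]
0.15 11 [ 0.5502 -0.1799  0.1491]
0.155 19 [ 0.5502 -0.1798  0.1547]
0.16 12 [ 0.5498 -0.1799  0.1604]
0.165 12 [ 0.5499 -0.1803  0.1651]
0.17 15 [ 0.5502 -0.1798  0.1702]
0.175 12 [ 0.5501 -0.18    0.1751]
0.18 15 [ 0.5502 -0.1802  0.1797]
0.185 5 [ 0.5494 -0.1808  0.1834]
0.19 17 [ 0.5469 -0.1827  0.1905]
0.195 13 [ 0.547  -0.1845  0.1941]
```

View pics/side2_c.png

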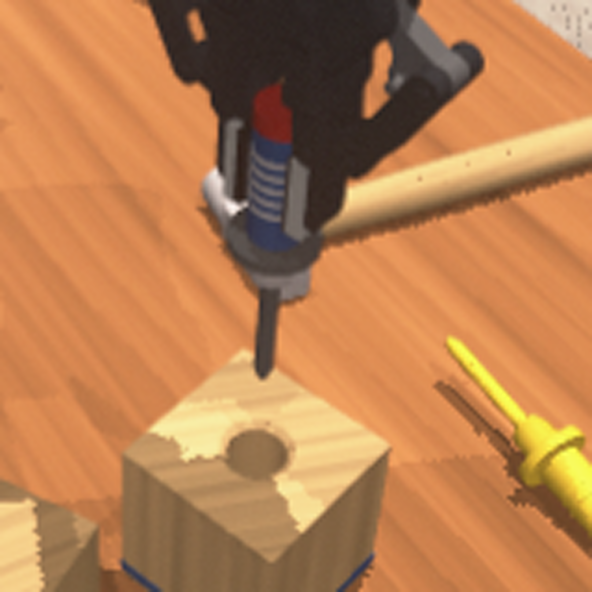

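The crop shows the plunger hanging straight, with its tip at about z 0.13 and the stand hole empty beneath it. I'll carry it to the jig.

Call:
{"fn": "carry_out", "kwargs": {"targets": "0.1 -1.5 0 0 0 0 0;0.2 -3 0 0 0 0 0;0.3 -4 0 0 0 0 0;0.3 -4 0 0 0 0 0;0.3 -4 0 0 0 0 0;0.3 -4 0 0 0 0 0;0.3 -4 0 0 0 0 0;0.3 -4 0 0 0 0 0;0.2 -3.2 0 0 0 0 0;0.2 -2 0 0 0 0 0"}}

```text
t: 6.85
ee_pos: [0.4785, 0.156, 0.2464]
eef_rot: [0.99, 0.143, -0.001, -0.0]
contact_force: [0.5, 0.4, -2.4]
width: 0.021
```

Call:
{"fn": "carry_out", "kwargs": {"targets": "0 -1 0 0 0 0 0;0 -0.5 0 0 0 0 0;0 0 0 0 0 0 0;0 0 0 0 0 0 0"}}

```text
t: 7.25
ee_pos: [0.4762, 0.1668, 0.2471]
eef_rot: [0.99, 0.141, -0.0, 0.0]
contact_force: [-0.5, -0.7, -1.7]
width: 0.0209
```

```bash
python3 - <<'E'
from h import *
delta([.4742,.1724,.2])
E
```

```text
tool d cm [-0.038 -0.592  4.711] rot deg [0.02 0.02 0.  ] yaw 16.22 t 7.25 pos [0.4762 0.1668 0.2471] F [-0.51 -0.69 -1.65] w 0.0209
```

Call:
{"fn": "carry_out", "kwargs": {"targets": "0 -0.6 0 0 0 0 0;0 0 1 0 0 0 0;0 0 1 0 0 0 0;0 0 1.5 0 0 0 0;0 0 1 0 0 0 0;0 0 0 0 0 0 0;0 0 0 0 0 0 0"}}

```text
t: 7.95
ee_pos: [0.4742, 0.1733, 0.2018]
eef_rot: [0.99, 0.141, -0.001, 0.0]
contact_force: [0.4, -0.2, -1.4]
width: 0.0205
```

```bash
python3 - <<'E'
from h import *
delta([.4742,.1724,.2])
for n in ['side','top','wrist']: c=snap(n,n+'3')
x,y,w,h=190,110,130,110
i=cv2.imread('pics/side3.png')[y:y+h,x:x+w]; cv2.imwrite('pics/side3_c.png',cv2.resize(i,None,fx=5,fy=5,interpolation=cv2.INTER_CUBIC))
c=dict(np.load('pics/side3.npz'));p=monitor.get_state()['ee_pos']
print(proj(c,[[p[0],p[1],p[2]-.116],[p[0],p[1],p[2]-.058],[p[0],p[1],.07],[.4742,.1724,.07]])-[x,y])
E
```

```text
tool d cm [-0.021  0.085  0.176] rot deg [-0.001  0.064 -0.   ] yaw 16.26 t 7.95 pos [0.4742 0.1733 0.2018] F [ 0.37 -0.23 -1.42] w 0.0205
[[49.69987088 65.85520829]
 [45.45011993 41.90403097]
 [50.87707138 72.50288194]
 [50.73634391 72.90344704]]
```

View pics/side3_c.png

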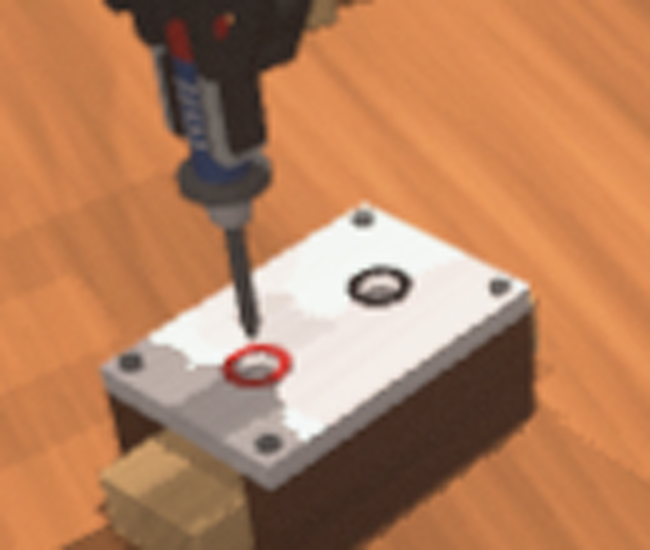

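View pics/wrist3.png

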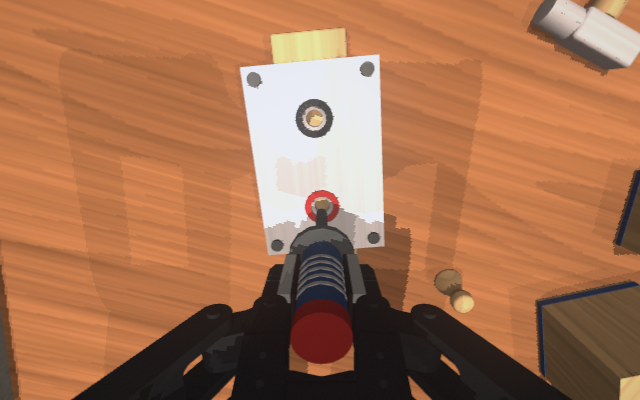

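```bash
python3 - <<'E'
from h import *
c=dict(np.load('pics/wrist3.npz'));p=monitor.get_state()['ee_pos']
x,y,w,h=280,170,90,70
i=cv2.imread('pics/wrist3.png')[y:y+h,x:x+w]; cv2.imwrite('pics/wrist3_c.png',cv2.resize(i,None,fx=8,fy=8,interpolation=cv2.INTER_CUBIC))
print(8*(proj(c,[[p[0],p[1],p[2]-.116],[p[0],p[1],p[2]-.058],[p[0],p[1],.07],[.4742,.1724,.07]])-[x,y]))
for n in ['wrist3','side3']:
    c=dict(np.load('pics/%s.npz'%n));f=c['frame'].astype(int);W=world(c)
    m=(f[...,0]-f[...,1:].max(-1)>60)&(abs(W[...,2]-.07)<.006)&(abs(W[...,0]-.474)<.03)&(abs(W[...,1]-.172)<.03)
    v,u=np.where(m);e=cv2.fitEllipse(np.stack([u,v],1).astype(np.float32));P=W[m]
    print(n,len(P),e,cv2.minEnclosingCircle(P[:,:2].astype(np.float32)))
E
```

```text
[[333.5901978  323.0654743 ]
 [335.41251561 575.9828002 ]
 [333.19930818 268.81936196]
 [341.47721776 278.1716598 ]]
wrist3 443 ((321.6908874511719, 206.37400817871094), (28.492963790893555, 29.41719627380371), 80.53125) ((0.47277772426605225, 0.17321181297302246), 0.014561791904270649)
side3 50 ((240.95713806152344, 182.6297607421875), (7.084621429443359, 12.094155311584473), 82.6646499633789) ((0.4753009080886841, 0.17389871180057526), 0.014360402710735798)
```

View pics/wrist3_c.png

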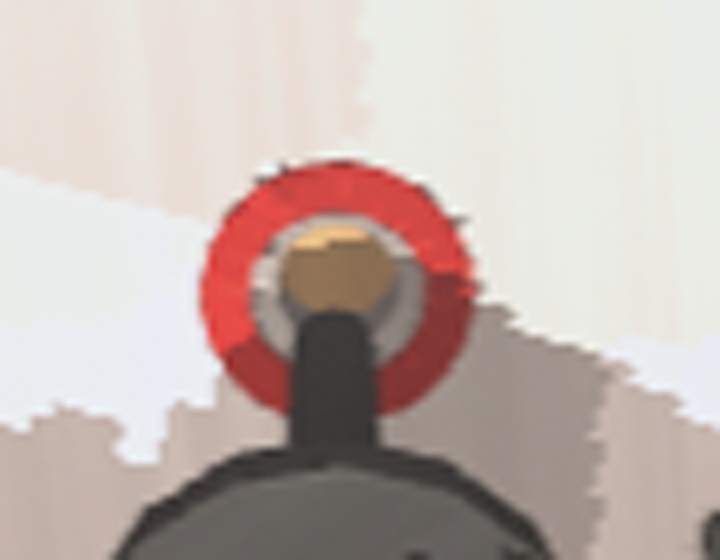

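The wrist crop shows the plunger tip at (334,312) over the red hole's edge, with the ring centre at (337,291). The hole is up to about 2 mm toward the hand. I'll shift 1 mm, go down to just above the mouth and look again.

Call:
{"fn": "carry_out", "kwargs": {"targets": "-0.1 0 0.4 0 0 0 0;0 0 0.4 0 0 0 0;0 0 0.4 0 0 0 0;0 0 0 0 0 0 0;0 0 0 0 0 0 0"}}

```text
t: 8.6
ee_pos: [0.4733, 0.1731, 0.1901]
eef_rot: [0.99, 0.141, -0.0, 0.0]
contact_force: [0.3, -0.9, -2.1]
width: 0.0204
```

```bash
python3 - <<'E'
from h import *
delta([.4732,.173,.188])
c=snap('wrist','wrist4');p=monitor.get_state()['ee_pos']
x,y,w,h=280,170,90,70
i=cv2.imread('pics/wrist4.png')[y:y+h,x:x+w]; cv2.imwrite('pics/wrist4_c.png',cv2.resize(i,None,fx=8,fy=8,interpolation=cv2.INTER_CUBIC))
print(8*(proj(c,[[p[0],p[1],p[2]-.1165],[p[0],p[1],.07]])-[x,y]))
snap('side','side4')
x,y,w,h=215,150,55,50
i=cv2.imread('pics/side4.png')[y:y+h,x:x+w]; cv2.imwrite('pics/side4_c.png',cv2.resize(i,None,fx=11,fy=11,interpolation=cv2.INTER_CUBIC))
E
```

```text
tool d cm [-0.016  0.003  0.206] rot deg [-0.002  0.028 -0.   ] yaw 16.26 t 8.6 pos [0.4733 0.1731 0.1901] F [ 0.3  -0.89 -2.07] w 0.0204
[[333.74563031 319.60673458]
 [333.65479912 307.00030195]]
```

View pics/wrist4_c.png

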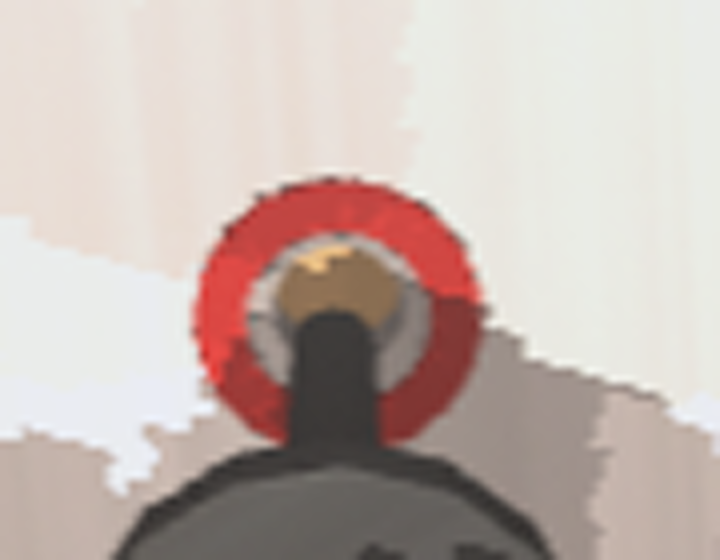

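View pics/side4_c.png

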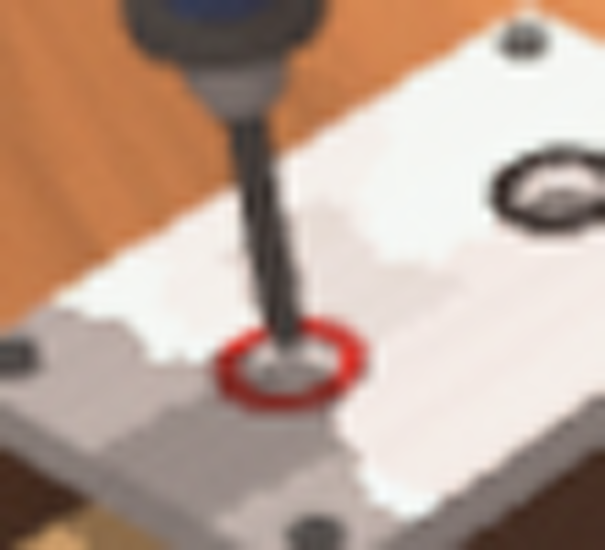

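The tip is concentric with the ring to within about 1 mm in both views: wrist tip (334,312) and ring (339,318), side tip (287,348) over ring (291,364). I'll enter the bush slowly.

Call:
{"fn": "carry_out", "kwargs": {"targets": "0 0.04 0.2 0 0 0 0;0 0 0.2 0 0 0 0;0 0 0.2 0 0 0 0;0 0 0 0 0 0 0"}}

```text
t: 9.1
ee_pos: [0.4733, 0.1726, 0.1838]
eef_rot: [0.99, 0.141, -0.0, 0.0]
contact_force: [-0.1, 0.1, -2.4]
width: 0.0205
```

Call:
{"fn": "carry_out", "kwargs": {"targets": "0 0 0.2 0 0 0 0;0 0 0.2 0 0 0 0;0 0 0.1 0 0 0 0;0 0 0 0 0 0 0;0 0 0 0 0 0 0"}}

```text
t: 9.6
ee_pos: [0.4736, 0.1727, 0.1793]
eef_rot: [0.99, 0.141, 0.0, -0.0]
contact_force: [0.6, -0.2, -3.3]
width: 0.0209
```

Call:
{"fn": "carry_out", "kwargs": {"targets": "0 0 0.1 0 0 0 0;0 0 0.1 0 0 0 0;0 0 0 0 0 0 0"}}

```text
t: 9.9
ee_pos: [0.4735, 0.1727, 0.1771]
eef_rot: [0.99, 0.141, -0.0, 0.0]
contact_force: [0.3, 0.1, -3.1]
width: 0.0207
```

Call:
{"fn": "carry_out", "kwargs": {"targets": "0 0 0.1 0 0 0 0;0 0 0.1 0 0 0 0;0 0 0 0 0 0 0"}}

```text
t: 10.2
ee_pos: [0.4735, 0.1727, 0.1751]
eef_rot: [0.99, 0.141, -0.0, 0.0]
contact_force: [0.4, 0.5, -1.3]
width: 0.021
```

Call:
{"fn": "carry_out", "kwargs": {"targets": "0 0 0.1 0 0 0 0;0 0 0.1 0 0 0 0;0 0 0 0 0 0 0"}}

```text
t: 10.5
ee_pos: [0.4735, 0.1727, 0.1731]
eef_rot: [0.99, 0.141, -0.0, 0.0]
contact_force: [0.1, 0.6, -2.9]
width: 0.0206
```

Call:
{"fn": "carry_out", "kwargs": {"targets": "0 0 0.1 0 0 0 0;0 0 0.1 0 0 0 0;0 0 0 0 0 0 0"}}

```text
t: 10.8
ee_pos: [0.4735, 0.1727, 0.1711]
eef_rot: [0.99, 0.141, -0.0, 0.0]
contact_force: [0.8, 0.4, -1.8]
width: 0.0206
```

Call:
{"fn": "carry_out", "kwargs": {"targets": "0 0 0.1 0 0 0 0;0 0 0.1 0 0 0 0;0 0 0 0 0 0 0"}}

```text
t: 11.1
ee_pos: [0.4735, 0.1727, 0.1691]
eef_rot: [0.99, 0.141, -0.0, 0.0]
contact_force: [0.3, -1.0, -1.5]
width: 0.0208
```

Call:
{"fn": "carry_out", "kwargs": {"targets": "0 0 0.1 0 0 0 0;0 0 0.1 0 0 0 0;0 0 0 0 0 0 0"}}

```text
t: 11.4
ee_pos: [0.4735, 0.1727, 0.1671]
eef_rot: [0.99, 0.141, -0.0, 0.0]
contact_force: [0.2, -0.1, -2.6]
width: 0.0208
```

Call:
{"fn": "carry_out", "kwargs": {"targets": "0 0 0.1 0 0 0 0;0 0 0.1 0 0 0 0;0 0 0 0 0 0 0"}}

```text
t: 11.7
ee_pos: [0.4735, 0.1727, 0.1651]
eef_rot: [0.99, 0.141, -0.0, 0.0]
contact_force: [-0.9, -1.3, -2.7]
width: 0.0207
```

Call:
{"fn": "carry_out", "kwargs": {"targets": "0 0 0.1 0 0 0 0;0 0 0.1 0 0 0 0;0 0 0 0 0 0 0"}}

```text
t: 12.0
ee_pos: [0.4735, 0.1727, 0.1631]
eef_rot: [0.99, 0.141, -0.0, 0.0]
contact_force: [0.5, 0.5, -3.1]
width: 0.0204
```

Call:
{"fn": "carry_out", "kwargs": {"targets": "0 0 0.1 0 0 0 0;0 0 0.1 0 0 0 0;0 0 0 0 0 0 0"}}

```text
t: 12.3
ee_pos: [0.4735, 0.1727, 0.1611]
eef_rot: [0.99, 0.141, -0.0, 0.0]
contact_force: [0.5, -0.2, -2.5]
width: 0.0205
```

Call:
{"fn": "carry_out", "kwargs": {"targets": "0 0 0.1 0 0 0 0;0 0 0.1 0 0 0 0;0 0 0 0 0 0 0"}}

```text
t: 12.6
ee_pos: [0.4735, 0.1727, 0.1591]
eef_rot: [0.99, 0.141, -0.0, 0.0]
contact_force: [0.4, 0.4, -1.7]
width: 0.0209
```

Call:
{"fn": "carry_out", "kwargs": {"targets": "0 0 0.1 0 0 0 0;0 0 0.1 0 0 0 0;0 0 0 0 0 0 0"}}

```text
t: 12.9
ee_pos: [0.4739, 0.1728, 0.1577]
eef_rot: [0.99, 0.141, 0.0, -0.0]
contact_force: [-0.5, -0.6, 1.1]
width: 0.0207
```

Call:
{"fn": "carry_out", "kwargs": {"targets": "0 0 0.05 0 0 0 0;0 0 0 0 0 0 0;0 0 0 0 0 0 0"}}

```text
t: 13.2
ee_pos: [0.4739, 0.1728, 0.1573]
eef_rot: [0.99, 0.141, 0.0, -0.0]
contact_force: [-0.1, 0.3, 4.3]
width: 0.0209
```

Call:
{"fn": "carry_out", "kwargs": {"targets": "0 0 0.1 0 0 0 0;0 0 0 0 0 0 0;0 0 0 0 0 0 0"}}

```text
t: 13.5
ee_pos: [0.4741, 0.1729, 0.1567]
eef_rot: [0.99, 0.141, 0.001, -0.0]
contact_force: [-1.0, -0.0, 7.4]
width: 0.021
```

Call:
{"fn": "carry_out", "kwargs": {"targets": "0 0 0.1 0 0 0 0;0 0 0 0 0 0 0;0 0 0 0 0 0 0"}}

```text
t: 13.8
ee_pos: [0.4743, 0.1729, 0.156]
eef_rot: [0.99, 0.141, 0.001, -0.0]
contact_force: [-1.8, 0.1, 9.6]
width: 0.0208
```

Call:
{"fn": "carry_out", "kwargs": {"targets": "0 0 0.05 0 0 0 0;0 0 0 0 0 0 0;0 0 0 0 0 0 0"}}

```text
t: 14.1
ee_pos: [0.4744, 0.1729, 0.1557]
eef_rot: [0.99, 0.141, 0.001, -0.0]
contact_force: [-3.0, -1.0, 10.9]
width: 0.0205
```

```bash
python3 - <<'E'
from h import *
delta([.4735,.1727,.15])
s=monitor.get_state();print(s['moment'])
c=snap('side','side5')
x,y,w,h=205,120,80,75
i=cv2.imread('pics/side5.png')[y:y+h,x:x+w]; cv2.imwrite('pics/side5_c.png',cv2.resize(i,None,fx=8,fy=8,interpolation=cv2.INTER_CUBIC))
E
```

```text
tool d cm [-0.089 -0.001  0.568] rot deg [ 0.003 -0.113 -0.   ] yaw 16.26 t 14.1 pos [0.4744 0.1729 0.1557] F [-2.99 -0.99 10.92] w 0.0205
[-0.19300499  0.6392503   0.01903191]
```

View pics/side5_c.png

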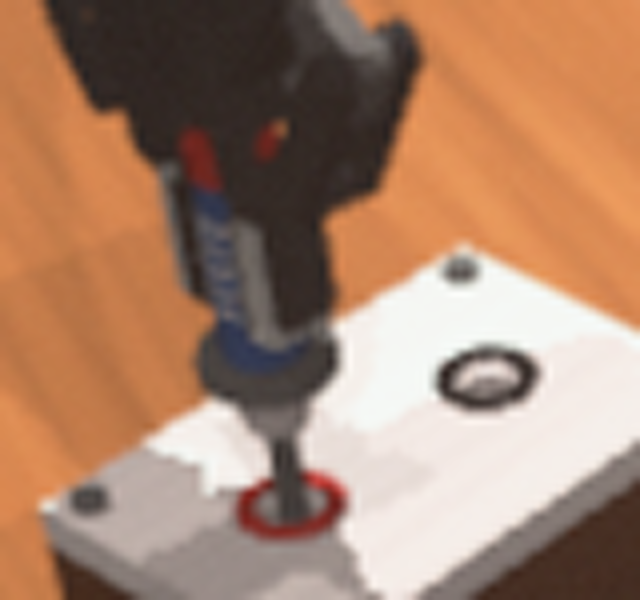

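Call:
{"fn": "carry_out", "kwargs": {"targets": "0 0 0.05 0 0 0 0;0 0 0.05 0 0 0 0;0 0 0 0 0 0 0;0 0 0 0 0 0 0"}}

```text
t: 14.55
ee_pos: [0.4744, 0.1729, 0.1549]
eef_rot: [0.99, 0.141, 0.001, -0.0]
contact_force: [-2.5, -0.7, 12.2]
width: 0.0209
```

Call:
{"fn": "carry_out", "kwargs": {"targets": "0 0 0.05 0 0 0 0;0 0 0.05 0 0 0 0;0 0 0 0 0 0 0"}}

```text
t: 14.85
ee_pos: [0.4745, 0.173, 0.154]
eef_rot: [0.99, 0.141, 0.001, -0.0]
contact_force: [-3.0, -1.0, 13.4]
width: 0.0204
```

Call:
{"fn": "carry_out", "kwargs": {"targets": "0 0 0.05 0 0 0 0;0 0 0.05 0 0 0 0;0 0 0 0 0 0 0"}}

```text
t: 15.15
ee_pos: [0.4745, 0.173, 0.1531]
eef_rot: [0.99, 0.141, 0.001, -0.0]
contact_force: [-2.6, -1.4, 13.9]
width: 0.0205
```

Call:
{"fn": "carry_out", "kwargs": {"targets": "0 0 0.05 0 0 0 0;0 0 0.05 0 0 0 0;0 0 0 0 0 0 0"}}

```text
t: 15.45
ee_pos: [0.4745, 0.1729, 0.1521]
eef_rot: [0.99, 0.141, 0.001, -0.0]
contact_force: [-3.1, -1.7, 13.3]
width: 0.0211
```

Call:
{"fn": "carry_out", "kwargs": {"targets": "0 0 0.05 0 0 0 0;0 0 0.05 0 0 0 0;0 0 0 0 0 0 0"}}

```text
t: 15.75
ee_pos: [0.4744, 0.1729, 0.1509]
eef_rot: [0.99, 0.141, 0.001, -0.0]
contact_force: [-2.9, -0.5, 12.9]
width: 0.0206
```

Call:
{"fn": "carry_out", "kwargs": {"targets": "0 0 0.05 0 0 0 0;0 0 0.05 0 0 0 0;0 0 0 0 0 0 0"}}

```text
t: 16.05
ee_pos: [0.4743, 0.1729, 0.1496]
eef_rot: [0.99, 0.141, 0.001, -0.0]
contact_force: [-3.2, -1.4, 11.8]
width: 0.0207
```

Call:
{"fn": "carry_out", "kwargs": {"targets": "0 0 0.05 0 0 0 0;0 0 0 0 0 0 0;0 0 0 0 0 0 0"}}

```text
t: 16.35
ee_pos: [0.4742, 0.1728, 0.149]
eef_rot: [0.99, 0.141, 0.001, -0.0]
contact_force: [-1.7, -1.0, 11.1]
width: 0.021
```

Call:
{"fn": "carry_out", "kwargs": {"targets": "0 0 0.05 0 0 0 0;0 0 0 0 0 0 0;0 0 0 0 0 0 0"}}

```text
t: 16.65
ee_pos: [0.4741, 0.1728, 0.1482]
eef_rot: [0.99, 0.141, 0.001, -0.0]
contact_force: [-1.5, -0.8, 8.5]
width: 0.0207
```

Call:
{"fn": "carry_out", "kwargs": {"targets": "0 0 0.05 0 0 0 0;0 0 0 0 0 0 0;0 0 0 0 0 0 0"}}

```text
t: 16.95
ee_pos: [0.474, 0.1728, 0.1475]
eef_rot: [0.99, 0.141, 0.001, -0.0]
contact_force: [-1.7, -1.4, 6.5]
width: 0.0209
```

Call:
{"fn": "carry_out", "kwargs": {"targets": "0 0 0.04 0 0 0 0;0 0 0 0 0 0 0;0 0 0 0 0 0 0;0 0 0 0 0 0 0"}}

```text
t: 17.35
ee_pos: [0.4739, 0.1728, 0.1469]
eef_rot: [0.99, 0.141, 0.0, -0.0]
contact_force: [-1.2, -0.1, 5.3]
width: 0.0209
```

Call:
{"fn": "carry_out", "kwargs": {"targets": "0 0 0.03 0 0 0 0;0 0 0 0 0 0 0;0 0 0 0 0 0 0;0 0 0 0 0 0 0"}}

```text
t: 17.75
ee_pos: [0.4737, 0.1727, 0.1462]
eef_rot: [0.99, 0.141, 0.0, 0.0]
contact_force: [-1.1, -0.6, 4.6]
width: 0.0205
```

The push peaked at about 16 N and has collapsed to about 7 N. The travel is about 11 mm, so the punch has tripped. I'll lift now.

Call:
{"fn": "carry_out", "kwargs": {"targets": "0 0 -0.2 0 0 0 0;0 0 -0.3 0 0 0 0;0 0 -0.5 0 0 0 0;0 0 -1 0 0 0 0;0 0 -1 0 0 0 0;0 0 -1 0 0 0 0;0 0 -1 0 0 0 0;0 0 -1.5 0 0 0 0;0 0 -1.5 0 0 0 0;0 0 -1 0 0 0 0"}}

```text
t: 18.75
ee_pos: [0.4742, 0.1729, 0.2383]
eef_rot: [0.99, 0.141, 0.001, -0.0]
contact_force: [0.2, 0.3, -1.9]
width: 0.0198
```

Call:
{"fn": "carry_out", "kwargs": {"targets": "0 0 -1 0 0 0 0;0 0 0 0 0 0 0;0 0 0 0 0 0 0;0 0 0 0 0 0 0"}}

```text
t: 19.15
ee_pos: [0.4732, 0.1726, 0.2452]
eef_rot: [0.99, 0.141, -0.001, 0.0]
contact_force: [0.3, -0.7, -2.5]
width: 0.0205
```

```bash
python3 - <<'E'
from h import *
delta([.551,-.1776,.246])
c=snap('side','side6')
p=monitor.get_state()['ee_pos']
x,y,w,h=190,80,110,100
print(5.5*(proj(c,[[p[0],p[1],p[2]-.1165]])-[x,y]))
i=cv2.imread('pics/side6.png')[y:y+h,x:x+w]; cv2.imwrite('pics/side6_c.png',cv2.resize(i,None,fx=5.5,fy=5.5,interpolation=cv2.INTER_CUBIC))
E
```

```text
tool d cm [-2.336 35.798 -0.076] rot deg [-0.004  0.079 -0.   ] yaw 16.26 t 19.15 pos [0.4732 0.1726 0.2452] F [ 0.3  -0.67 -2.53] w 0.0205
[[252.92272165 436.77486215]]
```

View pics/side6_c.png

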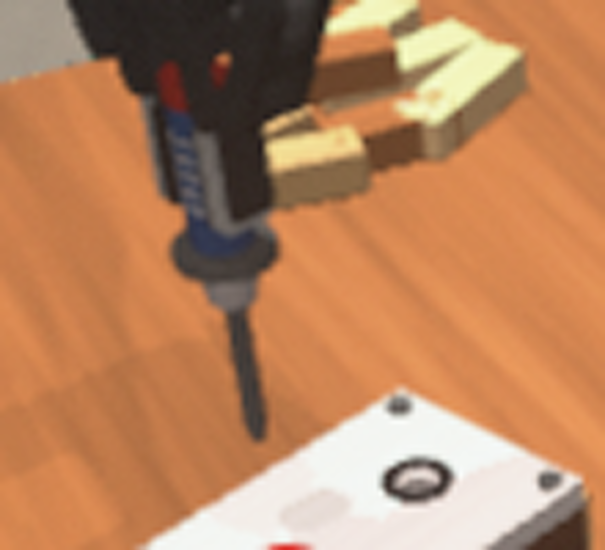

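The plunger has sprung out fully, with its tip at (260,438) where it was predicted, so there was no slip. I'll carry it back to the stand.

Call:
{"fn": "carry_out", "kwargs": {"targets": "-0.1 1.5 0 0 0 0 0;-0.2 3 0 0 0 0 0;-0.3 4 0 0 0 0 0;-0.3 4 0 0 0 0 0;-0.3 4 0 0 0 0 0;-0.3 4 0 0 0 0 0;-0.3 4 0 0 0 0 0;-0.2 4 0 0 0 0 0;-0.2 3.2 0 0 0 0 0;-0.1 2 0 0 0 0 0"}}

```text
t: 20.2
ee_pos: [0.5456, -0.1595, 0.2452]
eef_rot: [0.99, 0.141, -0.001, -0.0]
contact_force: [-0.3, -0.3, -1.7]
width: 0.0207
```

Call:
{"fn": "carry_out", "kwargs": {"targets": "0 1.2 0 0 0 0 0;0 0.7 0 0 0 0 0;0 0 0 0 0 0 0;0 0 0 0 0 0 0;0 0 0 0 0 0 0"}}

```text
t: 20.7
ee_pos: [0.5512, -0.1743, 0.2462]
eef_rot: [0.99, 0.142, 0.0, -0.0]
contact_force: [-0.3, 0.2, -3.0]
width: 0.0206
```

```bash
python3 - <<'E'
from h import *
delta([.551,-.1776,.2])
E
```

```text
tool d cm [-0.115  0.308  4.618] rot deg [-0.015 -0.006  0.   ] yaw 16.33 t 20.7 pos [ 0.5512 -0.1743  0.2462] F [-0.28  0.21 -2.98] w 0.0206
```

Call:
{"fn": "carry_out", "kwargs": {"targets": "-0.1 0.3 0.5 0 0 0 0;0 0 1 0 0 0 0;0 0 1 0 0 0 0;0 0 0.7 0 0 0 0;0 0 0 0 0 0 0;0 0 0 0 0 0 0"}}

```text
t: 21.3
ee_pos: [0.5509, -0.1785, 0.2137]
eef_rot: [0.99, 0.141, -0.0, -0.0]
contact_force: [-0.4, -0.3, -2.3]
width: 0.0203
```

```bash
python3 - <<'E'
from h import *
delta([.551,-.1776,.128])
c=snap('wrist','wrist7')
x,y,w,h=260,170,120,90
i=cv2.imread('pics/wrist7.png')[y:y+h,x:x+w]; cv2.imwrite('pics/wrist7_c.png',cv2.resize(i,None,fx=6,fy=6,interpolation=cv2.INTER_CUBIC))
c=snap('side','side7')
x,y,w,h=330,230,80,75
i=cv2.imread('pics/side7.png')[y:y+h,x:x+w]; cv2.imwrite('pics/side7_c.png',cv2.resize(i,None,fx=7,fy=7,interpolation=cv2.INTER_CUBIC))
E
```

```text
tool d cm [ 0.045 -0.082  8.567] rot deg [-0.032  0.038 -0.   ] yaw 16.26 t 21.3 pos [ 0.5509 -0.1785  0.2137] F [-0.38 -0.32 -2.3 ] w 0.0203
```

View pics/wrist7_c.png

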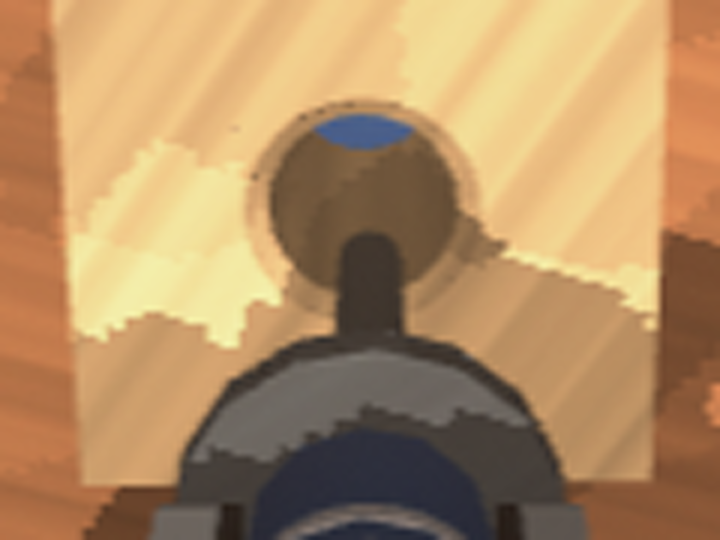

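View pics/side7_c.png

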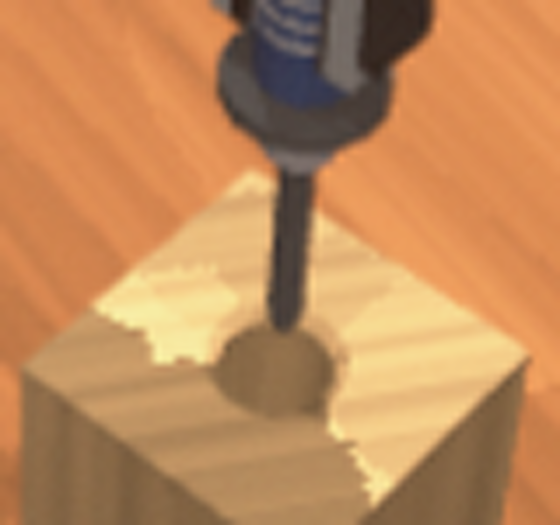

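The tip is over the empty stand hole in both views: wrist (370,240) with the hole at (363,208), side (285,325) above the hole at (275,370). I'll lower it in.

Call:
{"fn": "carry_out", "kwargs": {"targets": "0.05 -0.08 0.5 0 0 0 0;0 0 0.5 0 0 0 0;0 0 0.5 0 0 0 0;0 0 0.5 0 0 0 0;0 0 0.5 0 0 0 0;0 0 0 0 0 0 0"}}

```text
t: 22.0
ee_pos: [0.5508, -0.1775, 0.1878]
eef_rot: [0.99, 0.141, -0.001, -0.0]
contact_force: [-0.3, 1.0, -2.1]
width: 0.0207
```

Call:
{"fn": "carry_out", "kwargs": {"targets": "0 0 0.5 0 0 0 0;0 0 0.5 0 0 0 0;0 0 0 0 0 0 0"}}

```text
t: 22.3
ee_pos: [0.5509, -0.1775, 0.178]
eef_rot: [0.99, 0.141, -0.001, -0.0]
contact_force: [-0.1, -0.7, -2.2]
width: 0.0206
```

Call:
{"fn": "carry_out", "kwargs": {"targets": "0 0 0.5 0 0 0 0;0 0 0.5 0 0 0 0;0 0 0 0 0 0 0"}}

```text
t: 22.6
ee_pos: [0.5508, -0.1775, 0.168]
eef_rot: [0.99, 0.141, -0.001, -0.0]
contact_force: [-0.8, 0.1, -1.7]
width: 0.0206
```

```bash
python3 - <<'E'
from h import *
delta([.551,-.1776,.128])
E
```

```text
tool d cm [0.022 0.018 3.996] rot deg [-0.057  0.072 -0.   ] yaw 16.26 t 22.6 pos [ 0.5508 -0.1775  0.168 ] F [-0.82  0.06 -1.66] w 0.0206
```

Call:
{"fn": "carry_out", "kwargs": {"targets": "0 0 0.5 0 0 0 0;0 0 0.5 0 0 0 0;0 0 0.5 0 0 0 0;0 0 0 0 0 0 0"}}

```text
t: 23.0
ee_pos: [0.5507, -0.1774, 0.1528]
eef_rot: [0.99, 0.141, -0.001, -0.0]
contact_force: [-0.8, 0.2, -2.3]
width: 0.0208
```

Call:
{"fn": "carry_out", "kwargs": {"targets": "0 0 0.5 0 0 0 0;0 0 0.5 0 0 0 0;0 0 0.5 0 0 0 0;0 0 0 0 0 0 0"}}

```text
t: 23.4
ee_pos: [0.5507, -0.1774, 0.1379]
eef_rot: [0.99, 0.141, -0.001, -0.0]
contact_force: [-1.0, 0.0, -3.1]
width: 0.0206
```

Call:
{"fn": "carry_out", "kwargs": {"targets": "0 0 0.3 0 0 0 0;0 0 0.3 0 0 0 0;0 0 0 0 0 0 0;0 0 0 0 0 0 0"}}

```text
t: 23.8
ee_pos: [0.5513, -0.1777, 0.1331]
eef_rot: [0.99, 0.141, -0.0, -0.0]
contact_force: [-0.4, -0.0, -2.1]
width: 0.0207
```

Call:
{"fn": "carry_out", "kwargs": {"targets": "0 0 0.2 0 0 0 0;0 0 0 0 0 0 0;0 0 0 0 0 0 0"}}

```text
t: 24.1
ee_pos: [0.5513, -0.1777, 0.1311]
eef_rot: [0.99, 0.141, -0.0, -0.0]
contact_force: [0.0, -1.0, -3.2]
width: 0.0207
```

Call:
{"fn": "carry_out", "kwargs": {"targets": "0 0 0.1 0 0 0 0;0 0 0.1 0 0 0 0;0 0 0 0 0 0 0;0 0 0 0 0 0 0"}}

```text
t: 24.5
ee_pos: [0.5513, -0.1777, 0.129]
eef_rot: [0.99, 0.141, -0.0, -0.0]
contact_force: [-1.1, 0.0, -2.5]
width: 0.0206
```

Call:
{"fn": "carry_out", "kwargs": {"targets": "0 0 0.1 0 0 0 0;0 0 0 0 0 0 0;0 0 0 0 0 0 0"}}

```text
t: 24.8
ee_pos: [0.5513, -0.1777, 0.1281]
eef_rot: [0.99, 0.141, -0.0, -0.0]
contact_force: [0.2, -0.3, -1.9]
width: 0.0207
```

Call:
{"fn": "carry_out", "kwargs": {"targets": "0 0 0.06 0 0 0 0;0 0 0 0 0 0 0;0 0 0 0 0 0 0"}}

```text
t: 25.1
ee_pos: [0.5514, -0.1778, 0.1278]
eef_rot: [0.99, 0.141, 0.0, 0.0]
contact_force: [-1.3, 0.7, 1.6]
width: 0.021
```

The collar is down on the stand: the push rose at z 0.1278, the same height as at pick-up. I'll open the gripper.

Call:
{"fn": "carry_out", "kwargs": {"targets": "0 0 0 0 0 0 0.35;0 0 0 0 0 0 0.5;0 0 0 0 0 0 0.8;0 0 0 0 0 0 1;0 0 0 0 0 0 1;0 0 0 0 0 0 1;0 0 0 0 0 0 1;0 0 0 0 0 0 1"}}

```text
t: 25.9
ee_pos: [0.5513, -0.1777, 0.1275]
eef_rot: [0.99, 0.141, -0.0, -0.0]
contact_force: [0.1, -0.1, -0.7]
width: 0.0855
```

```bash
python3 - <<'E'
from h import *
delta([.551,-.1776,.128])
E
```

```text
tool d cm [-0.028 -0.02  -0.054] rot deg [-0.004  0.001 -0.   ] yaw 16.26 t 25.9 pos [ 0.5513 -0.1777  0.1275] F [ 0.14 -0.08 -0.69] w 0.0855
```

Call:
{"fn": "carry_out", "kwargs": {"targets": "0 0 -0.5 0 0 0 1;0 0 -1 0 0 0 1;0 0 -2 0 0 0 1;0 0 -2 0 0 0 1;0 0 -2 0 0 0 1;0 0 -3 0 0 0 1;0 0 -3 0 0 0 1;-2 0 -2 0 0 0 1;-3 0 0 0 0 0 1;-3 0 0 0 0 0 1"}}

```text
t: 26.9
ee_pos: [0.4744, -0.2005, 0.2848]
eef_rot: [0.99, 0.142, 0.001, 0.001]
contact_force: [0.3, -0.7, 0.6]
width: 0.0856
```

Call:
{"fn": "carry_out", "kwargs": {"targets": "-3 0 0 0 0 0 1;-3 0 0 0 0 0 1;-2 0 0 0 0 0 1;0 0 0 0 0 0 1;0 0 0 0 0 0 1"}}

```text
t: 27.4
ee_pos: [0.398, -0.2228, 0.2836]
eef_rot: [0.99, 0.141, 0.001, 0.001]
contact_force: [-0.1, 0.1, 0.2]
width: 0.0854
```

```bash
python3 - <<'E'
from h import *
c=snap('side','side8');W=world(c);f=c['frame'].astype(int)
red=(f[...,0]>150)&(f[...,1]<80)&(f[...,2]<80)&(W[...,1]<-.1)&(W[...,2]>.1);P=W[red];print(len(P),np.median(P,0),P.max(0))
c=snap('top','top8');W=world(c);f=c['frame'].astype(int)
red=(f[...,0]>150)&(f[...,1]<80)&(f[...,2]<80)&(W[...,1]<-.1)&(W[...,2]>.1);P=W[red];print(len(P),np.median(P,0) if len(P) else '')
E
```

```text
133 [ 0.55189388 -0.17819461  0.15110178] [ 0.56284444 -0.16610547  0.61859017]
89 [ 0.55036749 -0.17727101  0.15163223]
```

View pics/side8.png

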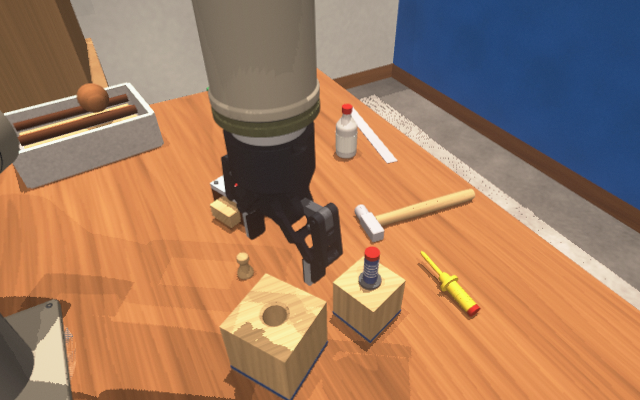

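The punch stands upright and home in the small stand, with its red top at (372,252) as it was at the start. The glue, hammer, figure and yellow look-alike haven't moved, and the gripper is clear.

```bash
python3 -c "
from plant import ticket; print(ticket.sign_off())"
```

```text
the job is handed in; nothing more can be done
None
```

The punch was tripped once on the wood through the red-ringed hole, put back in its stand, and the job was handed in at about 27.5 s.

- **Punching:** The tip met the wood about 28 mm below the mouth of the hole. The push rose to about 16 N, then gave way to about 7 N. I stopped there, at roughly 11 mm of plunger travel. I estimate that travel at 10.8 to 11.8 mm, from force and from displacement, so both put it past the 10 mm trip point and short of the 12.8 mm stop. The peak was about 1 N above the stated 15 N, probably side friction in the hole, because a sideways force of about 3 N showed while pressing. I saw no force rise that would mean it hit the inner stop.
- **Return:** The collar touched down on the stand at the same height as when I picked it up. After release, the top and side cameras both put the punch's top at 0.151 m, the same position and height as at the start, standing upright.
- **Other items:** The glue bottle, hammer, wooden figure and yellow look-alike look unmoved in the last side picture. I checked these by eye and did not measure them. The gripper was open and clear when I handed in.

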